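# Put the tape measure away in the push-latch drawer

### The job

Put the yellow tape measure away in the green-fronted push-latch drawer: press the drawer's front in to the end of its travel and let go so that it springs open, lay the tape measure flat inside, then push the drawer shut and press it home so that it latches and stays shut when you let go. Press firmly but gently, never jamming the front hard against its end stop, and leave the paper tape roll, the can and the cardboard box where they are.

Things in the scene. Friction and masses are not known exactly. Their poses are not given: they have to be found in the camera images.
- cabinet: grey steel box fixed on the bench, position and yaw vary: 220 mm deep (x), 190 mm wide (y), roof underside 76 mm, top 85 mm above the bench; origin under its centre; x points from its open front into it. One drawer: its front stands proud of the box, the outer face 146 mm before this origin when latched, 231 mm when open
- drawer_front (a point): centre of the outer face of the drawer's front, 42 mm above the bench: a green panel with yellow top edge and white label, no handle, 186 mm wide (y), 12 mm thick, from 10 to 74 mm above the bench. Axes: x straight into the box (the pushing direction), y along the front, z up. Spring: 4 to 9 N outwards. Over 28 N near or beyond latched damages the latch: press slowly, 1 cm/s
- drawer_floor (a point): point on the drawer's inner floor, half-way across, 50 mm behind the inner face of its front, 28 mm above the bench; axes as drawer_front; moves with the drawer. Inside it is 162 mm wide, 186 mm long; walls reach 58 mm above the bench. Open, the first 109 mm behind the front are free from above, the rest is under the roof
- drawer (a joint): travel of the drawer, m: about 0 (to 0.002) latched, as at the start; 0.085 sprung open; below 0 pressed in past latched. A press nearly to the hard end stop, held a moment, then let go, changes the state: latched to free (springs open in about 1 s; get out of its way), free to latched. A shorter press does nothing. The stop lies 9 to 22 mm past latched, unseen, varies: felt as a steep force rise
- tape_mid (a point): centre of the yellow and black tape measure lying on its side: a block 55 mm long (its x), 40 mm wide (its y), 30 mm high, about 0.1 to 0.2 kg; yaw within 0.6 rad of straight ahead. It lies left or right of the drawer
- tape_roll: paper tape roll, a light brown ring lying flat, 76 mm across, 25 mm high; origin at its underside. To be left alone
- can: upright can with a red label, 56 mm across, 110 mm high; origin at its underside. To be left alone
- rivet_box: small cardboard box 75 x 55 x 40 mm; origin at its underside. To be left alone
Not all that is in view belongs to the job. What is shaped like the part that bears tape_mid but pink or purple is not meant.

How it is judged (in metres and radians):
On the way, in this order (a step that is already met when the one before it is completed fails the run):
1. the latch is released and the drawer has sprung open (value of joint drawer above 0.07 m), for 0.2 s.
2. the tape measure lies in the open drawer, let go (value of joint drawer above 0.05 m and x of tape_mid in the frame of drawer_floor between -0.05 and 0.136 m and y of tape_mid in the frame of drawer_floor between -0.081 and 0.081 m and z of tape_mid in the frame of drawer_floor below 0.022 m and contact force between the fingers and tape below 0.1 N), for 0.2 s.
At the end, for the whole second after the job is handed in: the drawer is latched (within 4 mm of its latched place, nothing holding it) and the tape measure lies flat (within 0.3 rad) and at rest on the drawer's floor, its centre between the drawer's walls and at most 22 mm above the floor (value of joint drawer between -0.004 and 0.004 m and x of tape_mid in the frame of drawer_floor between -0.05 and 0.136 m and y of tape_mid in the frame of drawer_floor between -0.081 and 0.081 m and z of tape_mid in the frame of drawer_floor below 0.022 m and angle between tape_mid's own z axis and vertical below 0.3 rad and linear speed of tape below 0.02 m/s); the robot touches nothing.
It fails at once if the robot presses on the drawer with more than 28 N while it is in the reach of the latch and its end stop (less than 20 mm out) (value of joint drawer below 0.02 m and contact force between any of the fingers, the arm and drawer above 28 N).
It fails at once if the tape roll, the can or the cardboard box is shifted by more than 30 mm (distance of any of tape_roll, can, rivet_box from where it was at the start of the episode above 0.03 m).
It also fails if it takes over 72 s, if anything falls off the work surface, if the arm or the gripper's body presses on something with over 40 N, if the wrist force passes 120 N, or if a joint passes its speed limit or range.

### The arm

A 6-joint arm with a two-finger parallel gripper is mounted at the origin on the work surface. World frame = base frame: x ahead of the robot, y to its left, z up, the work surface at z = 0. Lengths are in mm, angles in degrees, forces in N, time in s.
With the tool pointing down it reaches from about 350 to 850 mm from the base axis. Payload 8.1 kg.
Tool frame: the origin (TCP) lies between the finger pads; the fingertips stand 25 mm ahead of it and the grasp point (between the pads) lies 6 mm ahead of it (r.tcp_to_tips is the distance from the TCP to the fingertips, in mm); z points along the fingers, y is the line along which they close (so a half turn about z gives the same grasp; the last joint's range is limited). The gripper opens to 85 mm and grips with 20 to 120 N. Pads are 22 mm wide; open, the fingers measure 114 mm over their backs; the gripper's body (76 mm by 85 mm) begins 54 mm behind the grasp point. The pads swing forward as they close: fully open they stand 13 mm farther back than shut.
Start: joints at [69.477, 7.471, 85.268, -0, 87.261, -4.893], TCP at [161.635, 577.823, 256.292] pointing down, gripper open.
Joint ranges: [-169.43, 169.43], [-51.17, 129.36], [1.28, 143.12], [-76.62, 256.62], [0, 156.53], [-152.29, 152.29]. Speed limits (degrees/s): [136.94, 136.94, 159.86, 180, 180, 180].

### API

Orientations are given as [roll, pitch, yaw] about the fixed x, y, z axes, in that order (R = Rz(yaw) Ry(pitch) Rx(roll)).
In Python, from bench import r gives the robot as it stands.
- The arm moves only by the tool apply_moves, never from a script. Its arguments are lists of equal length, an entry for each row: "angular": the turn, a rotation vector about the world's x, y, z in units of 8 degrees (1.0 is 8 degrees), a list of three; "travel": the shift along the world's x, y, z in units of 40 mm (1.0 is 40 mm), a list of three; "jaw": the opening, from 0 (shut) to 1 (fully open). A call has 1 to 20 rows; each row shifts and turns the commanded pose from where the row before left it; what a row does not reach is not made up. A row lasts 1/8 s, in which the tool goes at most 62.5 mm and 10.7 degrees, less where a joint would pass 70% of its speed; a pose out of reach is approached as far as the arm can. A call is refused whole if a number of a shift passes 1 or a number of a turn 1, either way. A call with a gripper value outside its range is refused whole. The fingers move at their own pace and stop on an object; "force" is the grip in N (left out, the last holds). Time passes only in rows, so rows that do not move let the fingers close. It gives the time, the measured TCP pose, the force, the opening and the grip force at its end, in the units of the state.
- r.sense(): the state, without advancing time (a new reading comes with each control period).
- r.snapshot(name): name is "side" or "top" or "wrist"; returns a dict with "color" (384x512x3 uint8, red, green, blue), "fx", "fy", "cx", "cy" (pixels), "distortion" ([k1, k2, p1, p2, k3] as OpenCV has them; the pictures are not rectified), "R" (3x3) and "t" (3): a world point X has camera coordinates R X + t; the wrist camera has in their place "mount" (4x4, takes a point from camera to tool coordinates, whose origin is the TCP and whose axes are the flange's). Camera axes: x right, y down, z forward; pixel columns grow to the right and rows downward; lengths in mm; the calibration is good to about 2 mm. A picture is of the moment at which its call begins: read the wrist's pose just before it. There is no depth.
- r.hand_in(): hands the job in; it is judged then, once.
The state is a dict: "time": time; "joint_pos": joint angles; "qd": joint speeds; "joint_efforts": joint torques, N m; "tool_pos": TCP position; "tcp_rot": TCP orientation; "ft_force": force on the tool from outside, world axes, zero at the start; "wrist_torque": the same for the moment, N m; "finger_gap": finger opening in mm; "grip_force": force on a finger pad.
Only numpy, scipy, OpenCV 4.12 (cv2) and the standard library are available. Lean on these libraries where they do the work, as an engineer would, in place of code of your own. Each camera call takes 0.05 s, during which the arm holds its last target. There are 200 camera calls.

## Working session

There is one attempt and no reset: what is moved stays moved. The work goes in short steps, Python scripts to look and compute and a tool call to move; the robot and the scene stay as the last step left them, time stands still between calls to the robot, and variables do not carry over. Pictures are saved under pics/ and viewed, at most 10 in all, crops included, and the job is handed in when it is done.

Besides the shell and the picture viewer there is one more tool, called after ">>>" by a JSON object that holds its "name" and its "arguments", one argument or row to a line. apply_moves: Moves the arm, as the interface text tells. Its arguments: {"type":"object","properties":{"angular":{"type":"array"},"travel":{"type":"array"},"jaw":{"type":"array"},"force":{"type":"number"}},"required":["angular","travel","jaw"]}

```bash
mkdir -p pics; python3 - <<'E'
from bench import r
import cv2,pickle
s=r.sense();print({k:s[k] for k in('time','tool_pos','tcp_rot','ft_force','finger_gap')})
d={n:r.snapshot(n) for n in('side','top')}
pickle.dump(d,open('snap.pkl','wb'))
for n in d:
  cv2.imwrite(f'pics/{n}0.png',cv2.resize(d[n]['color'][:,:,::-1],(800,600)))
  print(n,d[n]['R'],d[n]['t'],d[n]['fx'],d[n]['distortion'])
E
```

```text
{'time': 0.0, 'tool_pos': array([161.44884626, 577.34202512, 255.2489623 ]), 'tcp_rot': array([-1.79894797e+02, -9.53519905e-03,  1.64372281e+02]), 'ft_force': array([ 0.87345542, -0.62283214, -0.15531117]), 'finger_gap': 85.65492889315482}
side [[-0.90895242 -0.41663056  0.01498254]
 [-0.29234066  0.61134693 -0.73538552]
 [ 0.29722455 -0.67281046 -0.67748332]] [484.58765391 185.63800218 760.78991211] 387.74968586747224 [-0.07132896  0.          0.          0.          0.        ]
top [[-0.01110397 -0.99971048 -0.02134604]
 [-0.98040792  0.01508314 -0.19639961]
 [ 0.19666472  0.01874701 -0.98029156]] [ 44.30130545 544.21300832 831.84934753] 377.7615837427636 [-0.09097513  0.          0.          0.          0.        ]
```

View pics/side0.png

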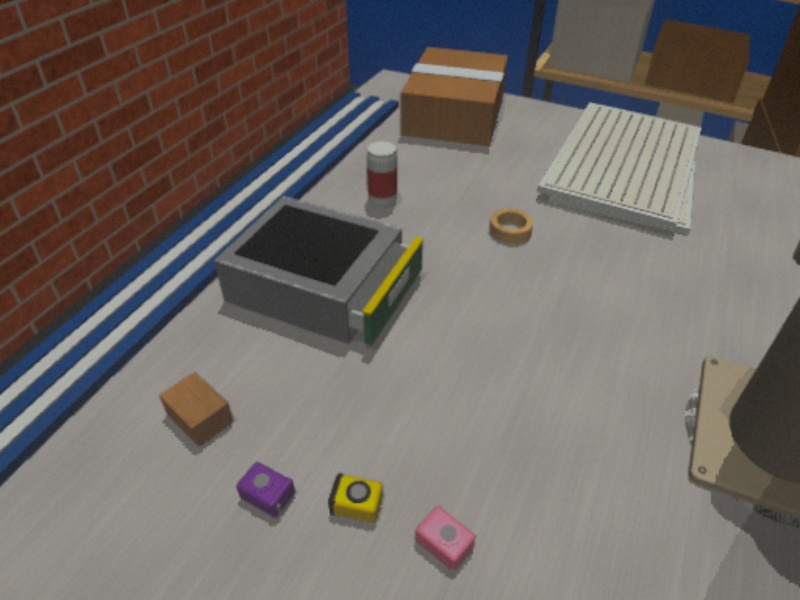

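View pics/top0.png

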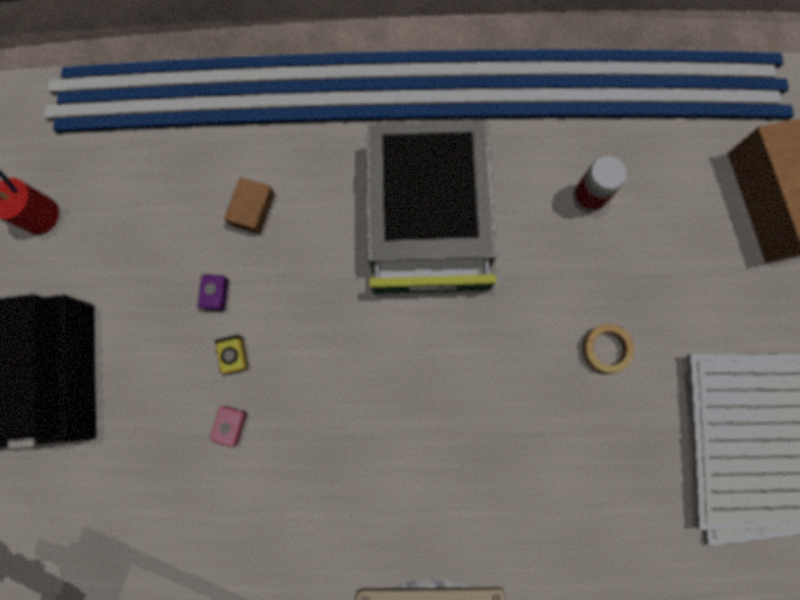

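Top view: the drawer's yellow edge runs from (371,284) to (494,281) and the tape measure is at (231,354). The purple and pink decoys lie on either side of it. In the side view the edge runs from (368,308) to (421,243) and the tape is at (357,495).

```bash
cat > h.py <<'E'
import cv2,numpy as np
def ray(s,uv,R=None,t=None):
    R=s['R'] if R is None else R; t=s['t'] if t is None else t
    K=np.array([[s['fx'],0,s['cx']],[0,s['fy'],s['cy']],[0,0,1]])
    p=cv2.undistortPoints(np.array(uv,float).reshape(-1,1,2),K,np.array(s['distortion'])).reshape(-1,2)
    d=np.c_[p,np.ones(len(p))]@np.array(R); c=-np.array(R).T@np.array(t)
    return c,d
def onz(s,uv,z,**k):
    c,d=ray(s,uv,**k); return c+d*((z-c[2])/d[:,2])[:,None]
def yellow(img):
    h=cv2.cvtColor(img,cv2.COLOR_RGB2HSV)
    m=cv2.inRange(h,(22,150,90),(36,255,255))
    n,l,st,ce=cv2.connectedComponentsWithStats(m)
    return [(l==i) for i in range(1,n) if st[i,4]>40]
E
python3 - <<'E'
import pickle,cv2,numpy as np
from h import *
d=pickle.load(open('snap.pkl','rb'))
for n in d:
  s=d[n]
  for m in yellow(s['color']):
    v,u=np.nonzero(m); uv=np.c_[u,v]; c=uv.mean(0)
    print(n,len(u),c)
    front=(v.max()-v.min()<18 and n=='top') or (n=='side' and c[1]<250)
    z=74 if front else 30
    P=onz(s,uv,z)[:,:2].astype(np.float32)
    r=cv2.minAreaRect(P); print('  z',z,'rect',r, 'box',cv2.boxPoints(r).round(1).tolist())
E
```

```text
side 326 [250.53374233 176.78220859]
  z 74 rect ((558.3374633789062, -5.252967834472656), (13.791430473327637, 186.10183715820312), 0.862519383430481) box [[550.0, 87.69999694824219], [552.7999877929688, -98.4000015258789], [566.5999755859375, -98.19999694824219], [563.7999877929688, 87.9000015258789]]
side 528 [228.27462121 319.76136364]
  z 30 rect ((452.63909912109375, 312.2944641113281), (48.95184326171875, 48.92364501953125), 13.658272743225098) box [[423.1000061035156, 330.29998779296875], [434.6000061035156, 282.70001220703125], [482.20001220703125, 294.29998779296875], [470.6000061035156, 341.79998779296875]]
top 193 [147.89637306 227.11398964]
  z 30 rect ((453.04583740234375, 299.6725158691406), (48.40608596801758, 38.4953727722168), 12.931413650512695) box [[425.1000061035156, 313.0], [433.79998779296875, 275.5], [480.8999938964844, 286.29998779296875], [472.29998779296875, 323.79998779296875]]
```

>>> {"name": "apply_moves", "arguments": {
  "angular": [
    [0, 0, 0.103],
    [0, 0, 0.103],
    [0, 0, 0.103],
    [0, 0, 0.103],
    [0, 0, 0.103],
    [0, 0, 0.103],
    [0, 0, 0.103],
    [0, 0, 0.103],
    [0, 0, 0.103],
    [0, 0, 0.103],
    [0, 0, 0.103],
    [0, 0, 0.103],
    [0, 0, 0.103],
    [0, 0, 0.103],
    [0, 0, 0.103],
    [0, 0, 0.103],
    [0, 0, 0.103],
    [0, 0, 0.103],
    [0, 0, 0.103],
    [0, 0, 0.103]
  ],
  "travel": [
    [0.42, -0.73, 0],
    [0.42, -0.73, 0],
    [0.42, -0.73, 0],
    [0.42, -0.73, 0],
    [0.42, -0.73, 0],
    [0.42, -0.73, 0],
    [0.42, -0.73, 0],
    [0.42, -0.73, 0],
    [0.42, -0.73, 0],
    [0.42, -0.73, 0],
    [0.42, -0.73, 0],
    [0.42, -0.73, 0],
    [0.42, -0.73, 0],
    [0.42, -0.73, 0],
    [0.42, -0.73, 0],
    [0.42, -0.73, 0],
    [0.42, -0.73, 0],
    [0.42, -0.73, 0],
    [0.42, -0.73, 0],
    [0.42, -0.73, 0]
  ],
  "jaw": [0, 0, 0, 0, 0, 0, 0, 0, 0, 0, 0, 0, 0, 0, 0, 0, 0, 0, 0, 0]
}}

```text
time: 2.6
tool_pos: [497.8, -7.2, 255.8]
tcp_rot: [180.0, -0.0, -179.1]
ft_force: [0.8, 0.3, 0.3]
finger_gap: 0.3
grip_force: 0.0
```

```bash
python3 - <<'E'
import pickle
from h import *
s=pickle.load(open('snap.pkl','rb'))['top']
k=1.5625
print(onz(s,np.array([[371,277.5],[494,274.5],[371,288],[494,285],[371,282],[494,279]])/k,74).round(1))
E
```

```text
[[ 561.6   80.2   74. ]
 [ 563.3 -101.2   74. ]
 [ 545.8   80.3   74. ]
 [ 547.5 -100.6   74. ]
 [ 554.8   80.2   74. ]
 [ 556.5 -101.    74. ]]
```

>>> {"name": "apply_moves", "arguments": {
  "angular": [
    [0, 0, 0],
    [0, 0, 0],
    [0, 0, 0],
    [0, 0, 0],
    [0, 0, 0],
    [0, 0, 0],
    [0, 0, 0],
    [0, 0, 0],
    [0, 0, 0],
    [0, 0, 0],
    [0, 0, 0]
  ],
  "travel": [
    [0, 0, -0.82],
    [0, 0, -0.82],
    [0, 0, -0.82],
    [0, 0, -0.82],
    [0, 0, -0.82],
    [0, 0, -0.82],
    [0.2, 0, 0],
    [0.2, 0, 0],
    [0.15, 0, 0],
    [0.1, 0, 0],
    [0, 0, 0]
  ],
  "jaw": [0, 0, 0, 0, 0, 0, 0, 0, 0, 0, 0]
}}

```text
time: 3.98
tool_pos: [524.4, -6.2, 60.2]
tcp_rot: [-180.0, 0.1, -179.1]
ft_force: [0.3, 0.1, 0.8]
finger_gap: 0.3
grip_force: 0.0
```

>>> {"name": "apply_moves", "arguments": {
  "angular": [
    [0, 0, 0],
    [0, 0, 0],
    [0, 0, 0],
    [0, 0, 0],
    [0, 0, 0],
    [0, 0, 0],
    [0, 0, 0],
    [0, 0, 0]
  ],
  "travel": [
    [0.03, 0, 0],
    [0.03, 0, 0],
    [0.03, 0, 0],
    [0.03, 0, 0],
    [0.03, 0, 0],
    [0.03, 0, 0],
    [0.03, 0, 0],
    [0.03, 0, 0]
  ],
  "jaw": [0, 0, 0, 0, 0, 0, 0, 0]
}}

```text
time: 4.97
tool_pos: [533.3, -6.2, 59.5]
tcp_rot: [-180.0, -0.0, -179.2]
ft_force: [-0.1, 0.2, 0.3]
finger_gap: 0.2
grip_force: 0.0
```

>>> {"name": "apply_moves", "arguments": {
  "angular": [
    [0, 0, 0],
    [0, 0, 0],
    [0, 0, 0],
    [0, 0, 0],
    [0, 0, 0],
    [0, 0, 0]
  ],
  "travel": [
    [0.03, 0, 0],
    [0.03, 0, 0],
    [0.03, 0, 0],
    [0.03, 0, 0],
    [0.03, 0, 0],
    [0.03, 0, 0]
  ],
  "jaw": [0, 0, 0, 0, 0, 0]
}}

```text
time: 5.72
tool_pos: [539.9, -6.2, 59.3]
tcp_rot: [180.0, -0.1, -179.1]
ft_force: [-5.0, -0.2, 2.7]
finger_gap: 0.4
grip_force: 0.0
```

>>> {"name": "apply_moves", "arguments": {
  "angular": [
    [0, 0, 0],
    [0, 0, 0],
    [0, 0, 0]
  ],
  "travel": [
    [0.03, 0, 0],
    [0.03, 0, 0],
    [0.03, 0, 0]
  ],
  "jaw": [0, 0, 0]
}}

```text
time: 6.1
tool_pos: [542.3, -6.1, 58.7]
tcp_rot: [180.0, -0.2, -179.1]
ft_force: [-8.0, -0.4, 3.3]
finger_gap: -0.1
grip_force: 0.0
```

>>> {"name": "apply_moves", "arguments": {
  "angular": [
    [0, 0, 0],
    [0, 0, 0],
    [0, 0, 0]
  ],
  "travel": [
    [0.03, 0, 0],
    [0.03, 0, 0],
    [0.03, 0, 0]
  ],
  "jaw": [0, 0, 0]
}}

```text
time: 6.48
tool_pos: [545.9, -6.1, 58.7]
tcp_rot: [180.0, -0.2, -179.2]
ft_force: [-9.0, -0.1, 2.6]
finger_gap: -0.4
grip_force: 0.0
```

>>> {"name": "apply_moves", "arguments": {
  "angular": [
    [0, 0, 0],
    [0, 0, 0]
  ],
  "travel": [
    [0.03, 0, 0],
    [0.02, 0, 0]
  ],
  "jaw": [0, 0]
}}

```text
time: 6.72
tool_pos: [547.9, -6.0, 58.7]
tcp_rot: [180.0, -0.2, -179.1]
ft_force: [-8.3, 0.1, 2.9]
finger_gap: 0.4
grip_force: 0.0
```

>>> {"name": "apply_moves", "arguments": {
  "angular": [
    [0, 0, 0],
    [0, 0, 0]
  ],
  "travel": [
    [0.025, 0, 0],
    [0.025, 0, 0]
  ],
  "jaw": [0, 0]
}}

```text
time: 6.98
tool_pos: [549.9, -6.0, 58.7]
tcp_rot: [180.0, -0.2, -179.1]
ft_force: [-8.3, 0.8, 3.6]
finger_gap: -0.1
grip_force: 0.0
```

>>> {"name": "apply_moves", "arguments": {
  "angular": [
    [0, 0, 0],
    [0, 0, 0]
  ],
  "travel": [
    [0.02, 0, 0],
    [0.02, 0, 0]
  ],
  "jaw": [0, 0]
}}

```text
time: 7.22
tool_pos: [551.5, -6.0, 58.7]
tcp_rot: [180.0, -0.2, -179.1]
ft_force: [-7.5, -0.2, 3.7]
finger_gap: -0.0
grip_force: 0.0
```

>>> {"name": "apply_moves", "arguments": {
  "angular": [
    [0, 0, 0],
    [0, 0, 0]
  ],
  "travel": [
    [0.02, 0, 0],
    [0.02, 0, 0]
  ],
  "jaw": [0, 0]
}}

```text
time: 7.48
tool_pos: [551.4, -6.0, 58.0]
tcp_rot: [180.0, -0.4, -179.1]
ft_force: [-15.7, -0.2, 5.1]
finger_gap: 0.2
grip_force: 0.0
```

>>> {"name": "apply_moves", "arguments": {
  "angular": [
    [0, 0, 0],
    [0, 0, 0]
  ],
  "travel": [
    [0.02, 0, 0],
    [0.02, 0, 0]
  ],
  "jaw": [0, 0]
}}

```text
time: 7.72
tool_pos: [551.4, -6.0, 57.4]
tcp_rot: [180.0, -0.7, -179.1]
ft_force: [-24.5, -1.0, 11.3]
finger_gap: 0.1
grip_force: 0.0
```

>>> {"name": "apply_moves", "arguments": {
  "angular": [
    [0, 0, 0],
    [0, 0, 0],
    [0, 0, 0],
    [0, 0, 0],
    [0, 0, 0],
    [0, 0, 0],
    [0, 0, 0],
    [0, 0, 0],
    [0, 0, 0],
    [0, 0, 0],
    [0, 0, 0],
    [0, 0, 0]
  ],
  "travel": [
    [-0.03, 0, 0],
    [0, 0, 0],
    [-0.5, 0, 0],
    [-1, 0, 0],
    [-1, 0, 0],
    [-1, 0, 0],
    [-0.5, 0, 0],
    [0, 0, 0.5],
    [0, 0, 1],
    [0, 0, 1],
    [0, 0, 1],
    [0, 0, 0.5]
  ],
  "jaw": [0, 0, 0, 0, 0, 0, 0.3, 0.6, 1, 1, 1, 1]
}}

```text
time: 9.22
tool_pos: [396.4, -6.3, 222.4]
tcp_rot: [-180.0, 0.2, -179.1]
ft_force: [1.6, -0.9, -0.9]
finger_gap: 85.3
grip_force: 0.0
```

```bash
python3 - <<'E'
from bench import r
from h import *
s=r.snapshot('side')
cv2.imwrite('pics/side1.png',cv2.resize(s['color'][100:,:,::-1][:,100:320],(660,852))[:600])
for m in yellow(s['color']):
    v,u=np.nonzero(m); uv=np.c_[u,v]
    z=74 if uv.mean(0)[1]<260 else 30
    print(z,cv2.minAreaRect(onz(s,uv,z)[:,:2].astype(np.float32)))
E
```

```text
74 ((474.1161193847656, -7.26947021484375), (13.316716194152832, 185.7556915283203), 0.8161981701850891)
30 ((452.14715576171875, 312.27264404296875), (50.18720626831055, 48.51970672607422), 12.815122604370117)
```

>>> {"name": "apply_moves", "arguments": {
  "angular": [
    [0, 0, 0.15],
    [0, 0, 0.15],
    [0, 0, 0.15],
    [0, 0, 0.15],
    [0, 0, 0.15],
    [0, 0, 0.15],
    [0, 0, 0.15],
    [0, 0, 0.15],
    [0, 0, 0.15],
    [0, 0, 0.15],
    [0, 0, 0]
  ],
  "travel": [
    [0.15, 0.767, 0],
    [0.15, 0.767, 0],
    [0.15, 0.767, 0],
    [0.15, 0.767, 0],
    [0.15, 0.767, 0],
    [0.15, 0.767, 0],
    [0.15, 0.767, 0],
    [0.15, 0.767, 0],
    [0.15, 0.767, 0],
    [0.15, 0.767, 0],
    [0, 0, 0]
  ],
  "jaw": [1, 1, 1, 1, 1, 1, 1, 1, 1, 1, 1]
}}

```text
time: 10.65
tool_pos: [455.0, 302.1, 218.4]
tcp_rot: [180.0, -0.1, -167.0]
ft_force: [-0.8, -0.1, -0.1]
finger_gap: 85.6
grip_force: 0.0
```

```bash
python3 - <<'E'
from bench import r
from h import *
from scipy.spatial.transform import Rotation as Ro
st=r.sense(); s=r.snapshot('wrist')
print(st['tool_pos'],st['tcp_rot'])
M=np.array(s['mount']); A=np.eye(4); A[:3,:3]=Ro.from_euler('xyz',st['tcp_rot'],degrees=True).as_matrix(); A[:3,3]=st['tool_pos']
C=np.linalg.inv(A@M); R,t=C[:3,:3],C[:3,3]
cv2.imwrite('pics/wrist1.png',s['color'][:,:,::-1])
for m in yellow(s['color']):
    v,u=np.nonzero(m); uv=np.c_[u,v]
    if len(u)<300: continue
    print(len(u),uv.mean(0),uv.min(0),uv.max(0),cv2.minAreaRect(onz(s,uv,30,R=R,t=t)[:,:2].astype(np.float32)))
E
```

```text
[454.95197682 302.07754825 218.44423214] [ 1.79994479e+02 -5.20795410e-02 -1.67023230e+02]
```

View pics/wrist1.png

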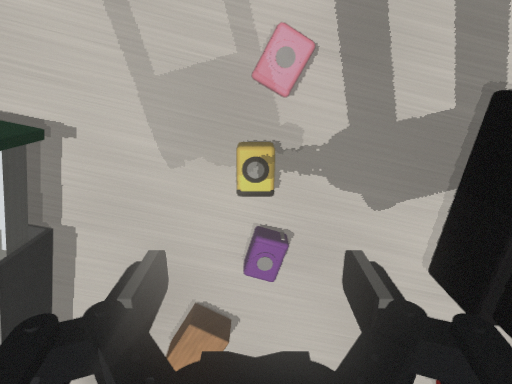

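The tape measure sits square to the tool in the wrist view, at u 236–275 and v 142–196, centre about (256,169).

```bash
python3 - <<'E'
from bench import r
from h import *
from scipy.spatial.transform import Rotation as Ro
st=r.sense(); s=r.snapshot('wrist')
M=np.array(s['mount']); A=np.eye(4); A[:3,:3]=Ro.from_euler('xyz',st['tcp_rot'],degrees=True).as_matrix(); A[:3,3]=st['tool_pos']
C=np.linalg.inv(A@M); R,t=C[:3,:3],C[:3,3]
P=onz(s,[[236,142],[275,142],[275,196],[236,196],[255.5,169]],30,R=R,t=t);print(P.round(1))
print(np.linalg.norm(P[1]-P[0]),np.linalg.norm(P[2]-P[1]),P[:4].mean(0))
E
```

```text
[[431.7 276.4  30. ]
 [423.1 314.3  30. ]
 [478.7 328.3  30. ]
 [487.9 288.1  30. ]
 [454.5 301.6  30. ]]
38.875956707576606 57.33703123754999 [455.32463373 301.75756189  30.        ]
```

>>> {"name": "apply_moves", "arguments": {
  "angular": [
    [0, 0, 0],
    [0, 0, 0],
    [0, 0, 0],
    [0, 0, 0],
    [0, 0, 0],
    [0, 0, 0],
    [0, 0, 0],
    [0, 0, 0],
    [0, 0, 0],
    [0, 0, 0],
    [0, 0, 0],
    [0, 0, 0],
    [0, 0, 0]
  ],
  "travel": [
    [0, 0, -0.67],
    [0, 0, -0.67],
    [0, 0, -0.67],
    [0, 0, -0.67],
    [0, 0, -0.67],
    [0, 0, -0.67],
    [0, 0, -0.67],
    [0, 0, 0],
    [0, 0, 0],
    [0, 0, 0],
    [0, 0, 0],
    [0, 0, 0],
    [0, 0, 0]
  ],
  "jaw": [1, 1, 1, 1, 1, 1, 1, 1, 0, 0, 0, 0, 0],
  "force": 40
}}

```text
time: 12.38
tool_pos: [456.3, 301.2, 33.5]
tcp_rot: [180.0, 0.1, -167.1]
ft_force: [-1.1, -0.9, 7.1]
finger_gap: 38.9
grip_force: 41.4
```

>>> {"name": "apply_moves", "arguments": {
  "angular": [
    [0, 0, 0],
    [0, 0, 0],
    [0, 0, 0],
    [0, 0, 0],
    [0, 0, 0],
    [0, 0, -0.125],
    [0, 0, -0.125],
    [0, 0, -0.125],
    [0, 0, -0.125],
    [0, 0, -0.125],
    [0, 0, -0.125],
    [0, 0, -0.125],
    [0, 0, -0.125],
    [0, 0, -0.125],
    [0, 0, -0.125],
    [0, 0, -0.125],
    [0, 0, -0.125],
    [0, 0, 0]
  ],
  "travel": [
    [0, 0, 0.4],
    [0, 0, 0.6],
    [0, 0, 0.8],
    [0, 0, 0.7],
    [0, 0, 0.3],
    [0.143, -0.643, 0],
    [0.143, -0.643, 0],
    [0.143, -0.643, 0],
    [0.143, -0.643, 0],
    [0.143, -0.643, 0],
    [0.143, -0.643, 0],
    [0.143, -0.643, 0],
    [0.143, -0.643, 0],
    [0.143, -0.643, 0],
    [0.143, -0.643, 0],
    [0.143, -0.643, 0],
    [0.143, -0.643, 0],
    [0, 0, 0]
  ],
  "jaw": [0, 0, 0, 0, 0, 0, 0, 0, 0, 0, 0, 0, 0, 0, 0, 0, 0, 0]
}}

```text
time: 14.62
tool_pos: [523.6, -9.4, 143.5]
tcp_rot: [-180.0, -0.1, -179.3]
ft_force: [-0.3, 0.5, -2.6]
finger_gap: 38.9
grip_force: 40.9
```

```bash
python3 - <<'E'
from bench import r
from h import *
s=r.snapshot('side');cv2.imwrite('pics/side2.png',cv2.resize(s['color'][80:280,100:360,::-1],(780,600)))
E
```

```text
(no output)
```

View pics/side2.png

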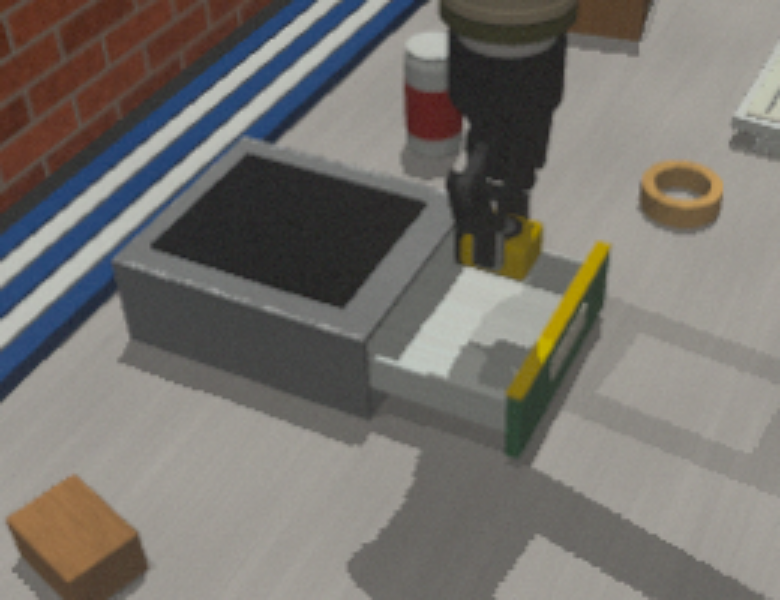

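The drawer is open (front edge from (515,390) to (605,250) in the crop), and the held tape at (505,245) is centred above it, clear of the roof.

>>> {"name": "apply_moves", "arguments": {
  "angular": [
    [0, 0, 0],
    [0, 0, 0],
    [0, 0, 0],
    [0, 0, 0],
    [0, 0, 0],
    [0, 0, 0],
    [0, 0, 0],
    [0, 0, 0]
  ],
  "travel": [
    [0, 0, -0.4],
    [0, 0, -0.5],
    [0, 0, -0.5],
    [0, 0, -0.3],
    [0, 0, -0.15],
    [0, 0, -0.1],
    [0, 0, -0.05],
    [0, 0, 0]
  ],
  "jaw": [0, 0, 0, 0, 0, 0, 0, 0]
}}

```text
time: 15.68
tool_pos: [524.2, -8.1, 64.3]
tcp_rot: [-180.0, 0.0, -179.2]
ft_force: [0.5, 0.2, -1.7]
finger_gap: 39.3
grip_force: 40.8
```

Lower a touch more, then release, raise and back off.

>>> {"name": "apply_moves", "arguments": {
  "angular": [
    [0, 0, 0],
    [0, 0, 0],
    [0, 0, 0],
    [0, 0, 0],
    [0, 0, 0],
    [0, 0, 0],
    [0, 0, 0],
    [0, 0, 0],
    [0, 0, 0],
    [0, 0, 0],
    [0, 0, 0],
    [0, 0, 0],
    [0, 0, 0],
    [0, 0, 0]
  ],
  "travel": [
    [0, 0, -0.05],
    [0, 0, 0],
    [0, 0, 0],
    [0, 0, 0],
    [0, 0, 0.2],
    [0, 0, 0.5],
    [0, 0, 1],
    [0, 0, 1],
    [0, 0, 0.8],
    [-0.9, 0, 0],
    [-0.9, 0, 0],
    [-0.9, 0, 0],
    [-0.6, 0, 0],
    [0, 0, 0]
  ],
  "jaw": [0, 0.7, 0.7, 0.7, 0.7, 0.7, 0.7, 0.7, 0.7, 0, 0, 0, 0, 0]
}}

```text
time: 17.42
tool_pos: [391.3, -8.0, 202.5]
tcp_rot: [-180.0, 0.1, -179.2]
ft_force: [0.4, 0.3, 0.7]
finger_gap: -0.2
grip_force: 0.0
```

```bash
python3 - <<'E'
from bench import r
from h import *
s=r.snapshot('side');cv2.imwrite('pics/side3.png',cv2.resize(s['color'][80:280,100:360,::-1],(780,600)))
E
```

```text
(no output)
```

View pics/side3.png

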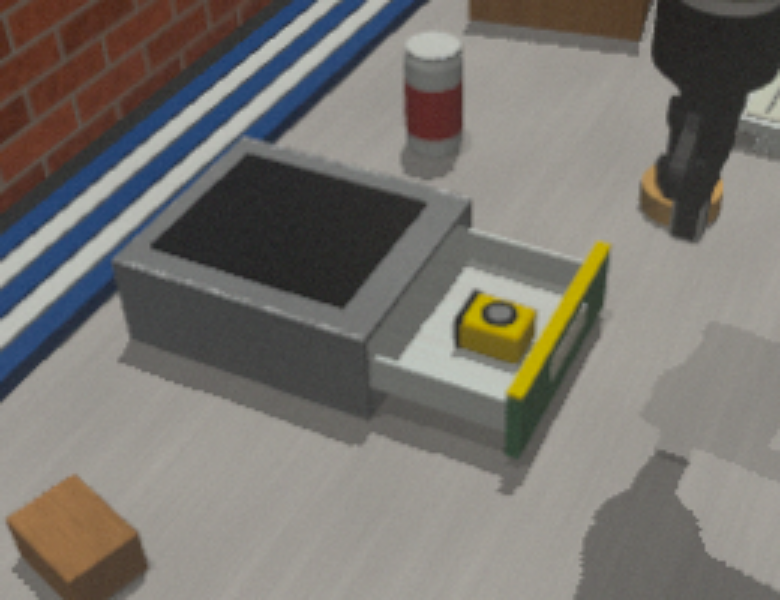

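The tape lies flat in the open drawer at (497,325) in the crop. The gripper is clear, so now I push the drawer shut.

>>> {"name": "apply_moves", "arguments": {
  "angular": [
    [0, 0, 0],
    [0, 0, 0],
    [0, 0, 0],
    [0, 0, 0],
    [0, 0, 0],
    [0, 0, 0],
    [0, 0, 0],
    [0, 0, 0],
    [0, 0, 0],
    [0, 0, 0],
    [0, 0, 0],
    [0, 0, 0]
  ],
  "travel": [
    [0, 0, -0.72],
    [0, 0, -0.72],
    [0, 0, -0.72],
    [0, 0, -0.72],
    [0, 0, -0.72],
    [0.2, 0, 0],
    [0.3, 0, 0],
    [0.3, 0, 0],
    [0.2, 0, 0],
    [0.15, 0, 0],
    [0.1, 0, 0],
    [0, 0, 0]
  ],
  "jaw": [0, 0, 0, 0, 0, 0, 0, 0, 0, 0, 0, 0]
}}

```text
time: 18.98
tool_pos: [441.9, -8.0, 57.9]
tcp_rot: [-180.0, -0.0, -179.1]
ft_force: [-1.1, -0.2, -0.4]
finger_gap: 0.4
grip_force: 0.0
```

>>> {"name": "apply_moves", "arguments": {
  "angular": [
    [0, 0, 0],
    [0, 0, 0],
    [0, 0, 0],
    [0, 0, 0],
    [0, 0, 0],
    [0, 0, 0],
    [0, 0, 0],
    [0, 0, 0],
    [0, 0, 0],
    [0, 0, 0],
    [0, 0, 0],
    [0, 0, 0],
    [0, 0, 0],
    [0, 0, 0],
    [0, 0, 0],
    [0, 0, 0],
    [0, 0, 0],
    [0, 0, 0]
  ],
  "travel": [
    [0.05, 0, 0],
    [0.05, 0, 0],
    [0.06, 0, 0],
    [0.08, 0, 0],
    [0.1, 0, 0],
    [0.1, 0, 0],
    [0.1, 0, 0],
    [0.1, 0, 0],
    [0.1, 0, 0],
    [0.1, 0, 0],
    [0.1, 0, 0],
    [0.1, 0, 0],
    [0.1, 0, 0],
    [0.1, 0, 0],
    [0.1, 0, 0],
    [0.08, 0, 0],
    [0.06, 0, 0],
    [0.04, 0, 0]
  ],
  "jaw": [0, 0, 0, 0, 0, 0, 0, 0, 0, 0, 0, 0, 0, 0, 0, 0, 0, 0]
}}

```text
time: 21.22
tool_pos: [501.6, -7.6, 57.3]
tcp_rot: [180.0, -0.2, -179.1]
ft_force: [-7.2, 2.3, 3.8]
finger_gap: 0.1
grip_force: 0.0
```

>>> {"name": "apply_moves", "arguments": {
  "angular": [
    [0, 0, 0],
    [0, 0, 0],
    [0, 0, 0],
    [0, 0, 0],
    [0, 0, 0],
    [0, 0, 0],
    [0, 0, 0],
    [0, 0, 0],
    [0, 0, 0],
    [0, 0, 0],
    [0, 0, 0],
    [0, 0, 0]
  ],
  "travel": [
    [0.06, 0, 0],
    [0.06, 0, 0],
    [0.06, 0, 0],
    [0.06, 0, 0],
    [0.06, 0, 0],
    [0.06, 0, 0],
    [0.06, 0, 0],
    [0.05, 0, 0],
    [0.05, 0, 0],
    [0.04, 0, 0],
    [0.03, 0, 0],
    [0.03, 0, 0]
  ],
  "jaw": [0, 0, 0, 0, 0, 0, 0, 0, 0, 0, 0, 0]
}}

```text
time: 22.72
tool_pos: [526.1, -7.4, 57.3]
tcp_rot: [179.9, -0.2, -179.1]
ft_force: [-7.6, 1.8, 4.8]
finger_gap: -0.2
grip_force: 0.0
```

>>> {"name": "apply_moves", "arguments": {
  "angular": [
    [0, 0, 0],
    [0, 0, 0],
    [0, 0, 0],
    [0, 0, 0],
    [0, 0, 0],
    [0, 0, 0],
    [0, 0, 0],
    [0, 0, 0],
    [0, 0, 0],
    [0, 0, 0]
  ],
  "travel": [
    [0.03, 0, 0],
    [0.03, 0, 0],
    [0.03, 0, 0],
    [0.03, 0, 0],
    [0.03, 0, 0],
    [0.03, 0, 0],
    [0.03, 0, 0],
    [0.03, 0, 0],
    [0.03, 0, 0],
    [0.03, 0, 0]
  ],
  "jaw": [0, 0, 0, 0, 0, 0, 0, 0, 0, 0]
}}

```text
time: 23.98
tool_pos: [538.1, -7.4, 57.2]
tcp_rot: [179.9, -0.2, -179.1]
ft_force: [-8.0, 2.7, 5.9]
finger_gap: 0.0
grip_force: 0.0
```

>>> {"name": "apply_moves", "arguments": {
  "angular": [
    [0, 0, 0],
    [0, 0, 0],
    [0, 0, 0],
    [0, 0, 0],
    [0, 0, 0],
    [0, 0, 0],
    [0, 0, 0],
    [0, 0, 0],
    [0, 0, 0]
  ],
  "travel": [
    [0.03, 0, 0],
    [0.03, 0, 0],
    [0.03, 0, 0],
    [0.03, 0, 0],
    [0.03, 0, 0],
    [0.03, 0, 0],
    [0.03, 0, 0],
    [0.03, 0, 0],
    [0.02, 0, 0]
  ],
  "jaw": [0, 0, 0, 0, 0, 0, 0, 0, 0]
}}

```text
time: 25.1
tool_pos: [548.4, -7.5, 57.2]
tcp_rot: [180.0, -0.2, -179.1]
ft_force: [-8.1, 2.1, 4.5]
finger_gap: -0.0
grip_force: 0.0
```

>>> {"name": "apply_moves", "arguments": {
  "angular": [
    [0, 0, 0],
    [0, 0, 0],
    [0, 0, 0]
  ],
  "travel": [
    [0.02, 0, 0],
    [0.02, 0, 0],
    [0.02, 0, 0]
  ],
  "jaw": [0, 0, 0]
}}

```text
time: 25.48
tool_pos: [550.8, -7.5, 57.2]
tcp_rot: [179.9, -0.2, -179.1]
ft_force: [-8.6, 2.3, 5.3]
finger_gap: 0.1
grip_force: 0.0
```

>>> {"name": "apply_moves", "arguments": {
  "angular": [
    [0, 0, 0],
    [0, 0, 0]
  ],
  "travel": [
    [0.02, 0, 0],
    [0.015, 0, 0]
  ],
  "jaw": [0, 0]
}}

```text
time: 25.72
tool_pos: [551.4, -7.7, 57.1]
tcp_rot: [180.0, -0.3, -179.1]
ft_force: [-15.5, 0.6, 9.6]
finger_gap: -0.1
grip_force: 0.0
```

>>> {"name": "apply_moves", "arguments": {
  "angular": [
    [0, 0, 0],
    [0, 0, 0]
  ],
  "travel": [
    [0.015, 0, 0],
    [0, 0, 0]
  ],
  "jaw": [0, 0]
}}

```text
time: 25.98
tool_pos: [551.4, -7.7, 57.0]
tcp_rot: [180.0, -0.4, -179.1]
ft_force: [-16.5, 0.7, 11.7]
finger_gap: -0.1
grip_force: 0.0
```

>>> {"name": "apply_moves", "arguments": {
  "angular": [
    [0, 0, 0],
    [0, 0, 0],
    [0, 0, 0],
    [0, 0, 0],
    [0, 0, 0],
    [0, 0, 0],
    [0, 0, 0],
    [0, 0, 0],
    [0, 0, 0],
    [0, 0, 0],
    [0, 0, 0],
    [0, 0, 0],
    [0, 0, 0],
    [0, 0, 0],
    [0, 0, 0],
    [0, 0, 0],
    [0, 0, 0],
    [0, 0, 0]
  ],
  "travel": [
    [0, 0, 0],
    [0, 0, 0],
    [-0.1, 0, 0],
    [-0.1, 0, 0],
    [-0.1, 0, 0],
    [-0.1, 0, 0],
    [-0.2, 0, 0],
    [-0.5, 0, 0],
    [-1, 0, 0],
    [-1, 0, 0],
    [-0.7, 0, 0],
    [0, 0, 0.5],
    [0, 0, 1],
    [0, 0, 1],
    [0, 0, 0.5],
    [0, 0, 0],
    [0, 0, 0],
    [0, 0, 0]
  ],
  "jaw": [0, 0, 0, 0, 0, 0, 0, 0, 0, 0, 0, 0, 0, 0, 0, 0, 0, 0]
}}

```text
time: 28.22
tool_pos: [401.4, -7.9, 176.4]
tcp_rot: [180.0, -0.1, -179.1]
ft_force: [0.0, -1.2, -0.4]
finger_gap: 0.5
grip_force: 0.0
```

```bash
python3 - <<'E'
from bench import r
from h import *
s=r.snapshot('side');cv2.imwrite('pics/side4.png',cv2.resize(s['color'][80:280,100:360,::-1],(780,600)))
for m in yellow(s['color']):
    v,u=np.nonzero(m); print(cv2.minAreaRect(onz(s,np.c_[u,v],74)[:,:2].astype(np.float32)))
E
```

```text
((570.8602905273438, -5.0856781005859375), (39.385128021240234, 186.15460205078125), 0.6725587844848633)
```

View pics/side4.png

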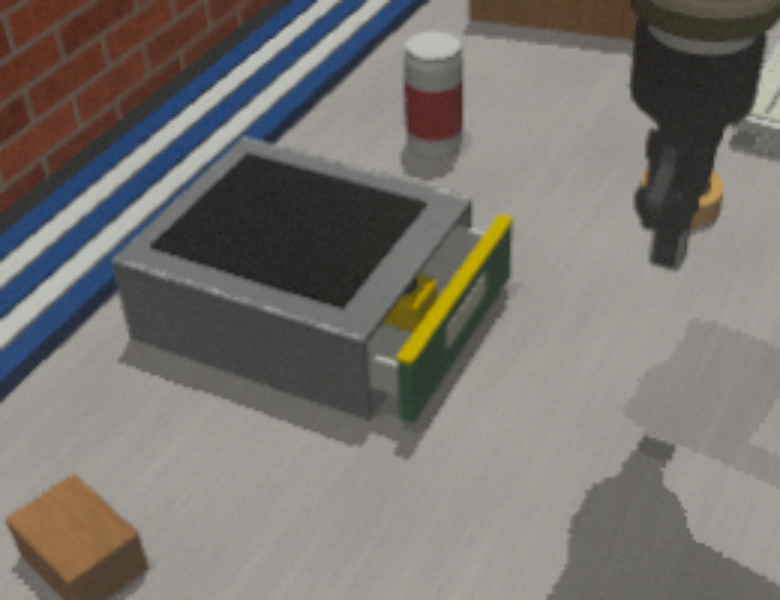

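The drawer front is back at its latched place (edge at x≈551 mm, same as at the start). The tape lies inside, the can and cardboard box look undisturbed, and the arm is clear.

```bash
python3 -c "
from bench import r
print(r.hand_in())"
```

```text
the job is handed in; nothing more can be done
None
```

The yellow tape measure is lying in the drawer, the drawer is shut and held its latched position after I let go, and the job is handed in at about 28 s; the hand-in returned no verdict.

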